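Set the tray dividers with the spacing gauge

ROBOT

A 6-joint arm with a two-finger parallel gripper is mounted at the origin on a cart in front of the work surface, level with it; the furniture and walls round the work are solid. World frame = base frame: x ahead of the robot, y to its left, z up, the work surface at z = 0. Lengths are in m, angles in rad, forces in N, time in s.
With the tool pointing down it reaches from about 0.3 to 0.775 m from the base axis. Payload 14.6 kg.
Tool frame: the origin (TCP) lies midway between the tips of the shut fingers; the grasp point (between the pads) lies 19 mm behind it; z points along the fingers, y is the line along which they close (so a half turn about z gives the same grasp; the last joint's range is limited). The gripper opens to 85 mm and grips with 20 to 120 N. Pads are 22 mm wide; open, the fingers measure 114 mm over their backs; the gripper's body (76 mm by 85 mm) begins 54 mm behind the grasp point. The pads swing forward as they close: fully open they stand 13 mm farther back than shut.
Start: joints at [1.212, 0.3, 1.521, -0, 1.321, -0.067], TCP at [0.158, 0.527, 0.231] pointing down, gripper open.
Joint ranges: [-3.03, 3.03], [-0.79, 2.21], [0.23, 2.52], [-1.04, 4.18], [0, 3.07], [-2.55, 2.55]. Speed limits (rad/s): [2.22, 2.22, 2.57, 3.14, 3.14, 3.14].

INTERFACE

Orientations are given as [roll, pitch, yaw] about the fixed x, y, z axes, in that order (R = Rz(yaw) Ry(pitch) Rx(roll)).
In Python, from workcell import manip, viewer, job gives the robot as it stands. The module is installed in compiled form; this text tells all that it offers.
- The arm moves only by the tool step_arm, never from a script. Its argument "increments" is a list of rows, each a list of 7 numbers: the shift along the tool's x, y, z in units of 40 mm (1.0 is 40 mm), then the turn, a rotation vector about the tool's x, y, z in units of 6 degrees (1.0 is 6 degrees), then the closure, from 0 (fully open) to 1 (shut). In form: [[tx, ty, tz, wx, wy, wz, hand], ...]. A call has 1 to 8 rows; each row shifts and turns the commanded pose from where the row before left it, along the tool's axes as they then stand; what a row does not reach is not made up. A row lasts 1/12 s, in which the tool goes at most 41.7 mm and 7.16 degrees, less where a joint would pass 70% of its speed; a pose out of reach is approached as far as the arm can. A call is refused whole if a number of a shift passes 1 or a number of a turn 1, either way. A call with a gripper value outside its range is refused whole. The fingers move at their own pace and stop on an object; "force" is the grip in N (left out, the last holds). Time passes only in rows, so rows that do not move let the fingers close. It gives the time, the measured TCP pose, the force, the opening and the grip force at its end, in the units of the state.
- manip.get_obs(): the state, without advancing time (a new reading comes with each control period).
- viewer.camera(name): name is "scene" or "side" or "wrist"; returns (picture, depth): 400x640x3 uint8, red, green, blue; 400x640 float32, m along the optical axis (not along the pixel's ray), 0 where there is no reading.
- viewer.camera_params(name): a dict with "vertical_fov" (degrees; the focal length in pixels is half the picture's height over the tangent of half this angle, whatever the lens; pixels are square), "cx", "cy" (the principal point, pixels), "T" (4x4, takes a point from camera to world coordinates); the wrist camera has in their place "T_tool_cam" (4x4, takes a point from camera to tool coordinates, whose origin is the TCP and whose axes are the flange's). Camera axes: x right, y down, z forward; pixel columns grow to the right and rows downward; lengths in m; the calibration is good to about 2 mm. A picture is of the moment at which its call begins: read the wrist's pose just before it. camera_params takes no time and is no camera call.
- job.close_job(): hands the job in; it is judged then, once.
The state is a dict: "time": time; "qpos": joint angles; "joint_vel": joint speeds; "effort": joint torques, N m; "tool_pos": TCP position; "tool_rot": TCP orientation; "ft_force": force on the tool from outside, world axes, zero at the start; "torque": the same for the moment, N m; "opening": opening from 0.0 (shut) to 1.0 (fully open); "grasp_force": force on a finger pad.
Only numpy, scipy, OpenCV 4.12 (cv2) and the standard library are available. Lean on these libraries where they do the work, as an engineer would, in place of code of your own. Each camera call takes 0.05 s, during which the arm holds its last target. There are 200 camera calls.

TASK

Pick up the setting gauge and step it along the rack, starting at the fixed end stop: each time straddle the next divider with its slot, thick leg towards the end stop, and draw the divider along until you feel the thick leg bear gently on its neighbour, hold it there a moment, and lift out without shifting a divider already set, so that all three gaps are one gauge wide. Move the dividers only with the gauge, do not force it, and leave the bowl where it is. Finally stand the gauge upright on the bench again, clear of the rack.

Things in the scene. Friction and masses are not known exactly. Their poses are not given: they have to be found in the camera images.
- rack: instrument tray insert, fixed to the bench: aluminium base plate 124 x 200 x 6 mm carrying two round rails on which three upright divider plates slide. Origin: centre of the underside. Its y axis runs along the rails, from the fixed end stop (at its -y end) past the dividers; z up
- end_stop: thick fixed upright aluminium plate at the rack's -y end, 86 x 12 mm, top 54 mm above the bench; rigid. Same axes as the rack; origin at bench level under the middle of the face that looks at the dividers
- stop_face (a point): middle of the top edge of the end stop's face that looks at the dividers, 54 mm above the bench; axes as the rack
- divider_1: first divider counted from the end stop: upright steel plate 86 mm wide (rack x), 6 mm thick (rack y), 8 to 54 mm above the bench, a grey shoe on the rail at each end. Slides along the rails only, with a dry friction of about 7 N either way; stays where it is left. Origin: bench level, in the plane of the face that looks at the end stop; axes as the rack
- divider_1_top (a point): middle of the first divider's top edge, 54 mm above the bench, centred in its 6 mm thickness; axes as the rack
- divider_2: second divider counted from the end stop: upright steel plate 86 mm wide (rack x), 6 mm thick (rack y), 8 to 54 mm above the bench, a grey shoe on the rail at each end. Slides along the rails only, with a dry friction of about 7 N either way; stays where it is left. Origin: bench level, in the plane of the face that looks at the end stop; axes as the rack
- divider_2_top (a point): middle of the second divider's top edge, 54 mm above the bench, centred in its 6 mm thickness; axes as the rack
- divider_3: third divider counted from the end stop: upright steel plate 86 mm wide (rack x), 6 mm thick (rack y), 8 to 54 mm above the bench, a grey shoe on the rail at each end. Slides along the rails only, with a dry friction of about 7 N either way; stays where it is left. Origin: bench level, in the plane of the face that looks at the end stop; axes as the rack
- divider_3_top (a point): middle of the third divider's top edge, 54 mm above the bench, centred in its 6 mm thickness; axes as the rack
- gauge: setting gauge, loose, upright on two legs, 0.13-0.25 kg, 40 (x) x 37 (y) x 90 mm tall. Aluminium spacer leg at y -18.5 to +2.5 mm, open slot to +12.5, thin pulling lip to +18.5; slot 30 mm high from the feet, bridge above it to 42 mm. On top a grey grip 36 (x) x 16 (y) mm, 42 to 90 mm high: pinch across its 16 mm. Origin: under the grip's middle, at feet level; z up
- gauge_slot (a point): middle of the slot (gauge y +7.5 mm), at feet level. In use gauge y = rack y: slot over a divider, 4 mm play, feet 29 mm above the bench (5 mm free under the bridge). Drawn to the stop, the lip moves the divider (about 7 N) until the thick leg meets the neighbour: the pull rises. Well set: 3 to 6 N more than the mere drag, clear gap 25 mm; over 6.5 N is forcing it
- bowl: small steel bowl, 116 mm across, 53 mm high, loose bystander; it stands to one side of the rack, the gauge to the other. Origin: centre of the underside

How it is judged:
By the outcome, as a careful person would: the job done as asked, in the order asked, and still so for the second after the job is handed in, with the robot touching nothing.
It also fails if it takes over 72 s, if anything falls off the work surface, if the arm or the gripper's body presses on something with over 40 N, if the wrist force passes 120 N, or if a joint passes its speed limit or range.

## Working session

There is one attempt and no reset: what is moved stays moved. The work goes in short steps, Python scripts to look and compute and a tool call to move; the robot and the scene stay as the last step left them, time stands still between calls to the robot, and variables do not carry over. Pictures are saved under pics/ and viewed, at most 10 in all, crops included, and the job is handed in when it is done.

Besides the shell and the picture viewer there is one more tool, called after "Call:" as name(argument=value, ...) on one line, values as JSON. step_arm: Moves the arm, as the interface text tells. Its arguments: {"type":"object","properties":{"increments":{"type":"array"},"force":{"type":"number"}},"required":["increments"]}

```bash
mkdir -p pics; cat > h.py <<'E'
import numpy as np, cv2
from workcell import manip, viewer, job
def K(p): return 200/np.tan(np.radians(p["vertical_fov"])/2)
def cloud(name, T=None):
    rgb,d=viewer.camera(name); p=viewer.camera_params(name); f=K(p)
    if T is None: T=np.array(p["T"])
    v,u=np.mgrid[0:400,0:640]
    P=np.stack([(u-p["cx"])/f*d,(v-p["cy"])/f*d,d],-1)@T[:3,:3].T+T[:3,3]
    P[d==0]=np.nan
    return rgb,d,P
def save(n,rgb): cv2.imwrite(f"pics/{n}.png",rgb[...,::-1])
E
python3 - <<'E'
from h import *
print(manip.get_obs())
for n in ("scene","side"):
    r,d,P=cloud(n); save(n,r); np.savez(n,r=r,P=P); print(n,viewer.camera_params(n),(d>0).mean())
print(viewer.camera_params("wrist"))
a=np.vstack([cv2.imread("pics/scene.png"),cv2.imread("pics/side.png")]);cv2.imwrite("pics/both.png",cv2.resize(a,(480,600)))
E
```

```text
{'time': 0.0, 'qpos': array([ 1.21238102e+00,  3.00468067e-01,  1.52157935e+00,  2.84250265e-05,
        1.32068148e+00, -6.66326286e-02]), 'joint_vel': array([ 1.79153378e-04, -5.34972706e-04,  6.65602128e-04, -1.49957382e-04,
        2.31408638e-03, -3.84592110e-05]), 'effort': array([ 4.38472907e-04, -5.43501484e+01, -3.61795950e+01, -4.99087218e-05,
        4.01454527e-03, -3.90218179e-05]), 'tool_pos': array([0.15814649, 0.5265352 , 0.23072371]), 'tool_rot': array([-3.14046076e+00, -1.03126423e-04,  2.84980287e+00]), 'ft_force': array([ 0.0945506 , -0.1416015 ,  0.98058159]), 'torque': array([-0.0166749 ,  0.08853395,  0.05819713]), 'grasp_force': 0.0, 'opening': 1.0017082296560116}
scene {'vertical_fov': 51.172766517356344, 'cx': 325.0985283360614, 'cy': 196.25016071682336, 'T': array([[ 0.9132013 , -0.27806363,  0.29789932,  0.18871381],
       [-0.40743454, -0.63696072,  0.65442962, -0.56494656],
       [ 0.00777709, -0.71900045, -0.69496609,  0.81097175],
       [ 0.        ,  0.        ,  0.        ,  1.        ]])} 0.99599609375
side {'vertical_fov': 49.71818040349234, 'cx': 320.0675787207788, 'cy': 196.09872816407395, 'T': array([[ 0.88043013, -0.21548493,  0.42238494,  0.15753294],
       [-0.47393127, -0.42850732,  0.7692663 , -0.53369396],
       [ 0.01522974, -0.87746665, -0.4793958 ,  0.50932761],
       [ 0.        ,  0.        ,  0.        ,  1.        ]])} 0.9961015625
{'vertical_fov': 60.847362610671034, 'cx': 321.8785163407855, 'cy': 199.13628236002842, 'T_tool_cam': array([[-1.21003173e-04, -9.62206098e-01, -2.72322254e-01,
         6.86374283e-02],
       [ 9.99999956e-01, -4.26920485e-05, -2.93492793e-04,
        -1.08229260e-03],
       [ 2.70774560e-04, -2.72322277e-01,  9.62206061e-01,
        -1.43371018e-01],
       [ 0.00000000e+00,  0.00000000e+00,  0.00000000e+00,
         1.00000000e+00]])}
```

View pics/scene.png

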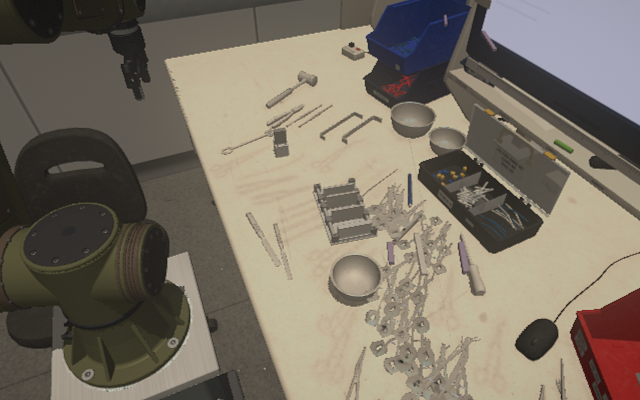

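View pics/side.png

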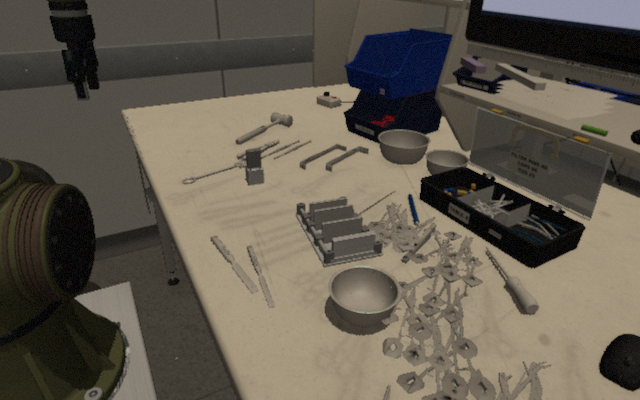

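The scene view shows the rack around (345,210), the gauge upright at (280,142) and the bystander bowl at (357,277). The side view has the rack at (338,230), the gauge at (254,167) and the bowl at (364,295). Next I'll measure them in the depth data.

```bash
cat > m.py <<'E'
from h import *
for n,rk,gg in (("scene",(300,165,390,255),(262,118,300,168)),("side",(285,185,395,275),(236,138,275,192))):
    z=np.load(n+".npz"); P=z["P"]
    def reg(b): 
        q=P[b[1]:b[3],b[0]:b[2]].reshape(-1,3); return q[~np.isnan(q[:,0])]
    q=reg(rk); bench=q[q[:,2]<.004]; print(n,"bench z",np.median(bench[:,2]))
    t=q[(q[:,2]>.049)&(q[:,2]<.06)]; print("top pts",len(t),t.min(0),t.max(0), np.median(t[:,2]))
    s=(t*1000).round(); 
    low=q[(q[:,2]>.004)&(q[:,2]<.05)]
    r=cv2.minAreaRect(low[:,:2].astype(np.float32)*1000); print("rack rect",r)
    g=reg(gg); g=g[g[:,2]>.006]; tp=g[g[:,2]>.083]; print("gauge top",len(tp),np.median(tp,0),tp[:,2].max(), cv2.minAreaRect(tp[:,:2].astype(np.float32)*1000)); 
    print("gauge all",cv2.minAreaRect(g[:,:2].astype(np.float32)*1000))
    # top edge clusters image
    im=z["r"].copy(); m=(P[...,2]>.049)&(P[...,2]<.06); im[m]=[255,0,0]
    c=im[rk[1]:rk[3],rk[0]:rk[2]]; c=cv2.resize(c,(390,390),interpolation=0)
    c0=cv2.resize(z["r"][rk[1]:rk[3],rk[0]:rk[2]],(390,390),interpolation=0)
    gz=cv2.resize(z["r"][gg[1]:gg[3],gg[0]:gg[2]],(0,0),fx=4,fy=4); gz=cv2.copyMakeBorder(gz,0,max(0,390-gz.shape[0]),0,0,0)[:390]
    save("c_"+n,np.hstack([c0,c,]) ) ; save("g_"+n,gz)
a=np.vstack([cv2.imread("pics/c_scene.png"),cv2.imread("pics/c_side.png")])
cv2.imwrite("pics/crack.png",cv2.resize(a,(600,600)))
E
python3 m.py
```

```text
scene bench z 0.0006487664473804333
top pts 495 [ 0.47958944 -0.06146518  0.04901264] [0.60575031 0.18028577 0.05900927] 0.05349124507597469
rack rect ((576.4932250976562, 139.90853881835938), (337.6766052246094, 267.27069091796875), 66.4587631225586)
gauge top 61 [0.48791974 0.42416007 0.08886925] 0.09452429490542535 ((488.6341552734375, 425.776123046875), (22.787202835083008, 33.095184326171875), 70.94088745117188)
gauge all ((510.26458740234375, 509.15130615234375), (212.44821166992188, 109.4033432006836), 58.32404708862305)
side bench z -0.0004056577564414132
top pts 794 [ 0.45391468 -0.0912797   0.04900517] [0.60688613 0.18105794 0.05588248] 0.05245131532089989
rack rect ((569.925537109375, 118.23248291015625), (398.07513427734375, 219.3486785888672), 53.53456497192383)
gauge top 63 [0.49010949 0.42511417 0.08778995] 0.0911046815260268 ((491.80126953125, 429.6274108886719), (18.038331985473633, 34.69903564453125), 84.82527160644531)
gauge all ((545.8472290039062, 556.39892578125), (324.7994079589844, 117.7188491821289), 71.39478302001953)
```

View pics/crack.png

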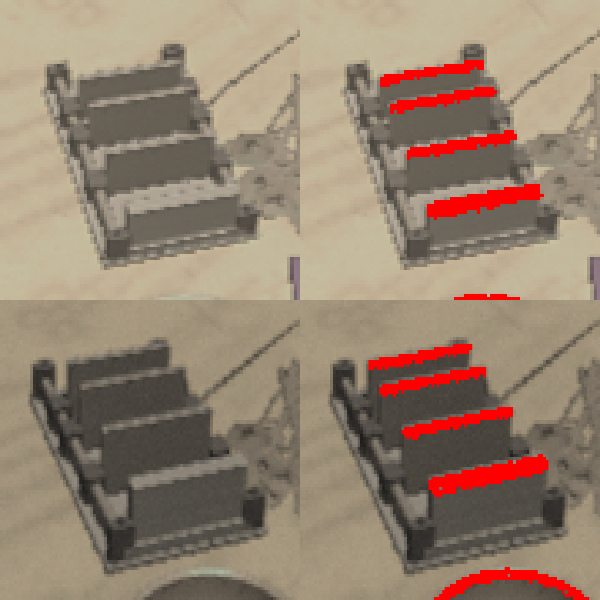

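The crop shows four top edges. The thick end stop is nearest the bowl (crop row about 200/480), with the dividers behind it, so rack +y points away from the bowl. I'll fit the edges and the gauge more closely.

```bash
cat > m2.py <<'E'
from h import *
for n,rk,gg in (("scene",(300,165,390,241),(262,118,300,168)),("side",(285,185,395,262),(236,138,275,192))):
    z=np.load(n+".npz"); P=z["P"]
    m=((P[...,2]>.0495)&(P[...,2]<.058)); M=np.zeros(m.shape,np.uint8); M[rk[1]:rk[3],rk[0]:rk[2]]=m[rk[1]:rk[3],rk[0]:rk[2]]
    k,L,st,_=cv2.connectedComponentsWithStats(M)
    for i in range(1,k):
        if st[i,4]<20: continue
        q=P[L==i]; r=cv2.minAreaRect(q[:,:2].astype(np.float32)*1000)
        vx,vy,_,_=cv2.fitLine(q[:,:2].astype(np.float32),cv2.DIST_HUBER,0,.01,.01).ravel()
        print(n,i,st[i,4],"c",np.round(r[0],1),np.round(r[1],1),"mean",(q.mean(0)*1000).round(1),"ang",np.degrees(np.arctan2(vy,vx)).round(1))
    g=P[gg[1]:gg[3],gg[0]:gg[2]].reshape(-1,3); g=g[np.hypot(g[:,0]-.49,g[:,1]-.425)<.035]; g=g[g[:,2]>.005]
    for lo,hi in ((.086,.096),(.05,.085),(.038,.046),(.005,.038)):
        q=g[(g[:,2]>lo)&(g[:,2]<hi)]; 
        if len(q)>8: print("g",lo,len(q),(q.mean(0)*1000).round(1),cv2.minAreaRect(q[:,:2].astype(np.float32)*1000))
    save("gg_"+n,cv2.resize(z["r"][gg[1]:gg[3],gg[0]:gg[2]],(380,500)))
cv2.imwrite("pics/gg.png",np.hstack([cv2.imread("pics/gg_scene.png"),cv2.imread("pics/gg_side.png")]))
E
python3 m2.py
```

```text
scene 1 83 c [564.4 170.8] [11.  83.9] mean [564.4 169.6  53.4] ang -10.0
scene 2 87 c [558.8 138.2] [11.4 85. ] mean [557.5 138.1  53.3] ang -9.3
scene 3 105 c [549.4  86.9] [ 8.5 85.6] mean [549.9  86.3  53.4] ang -9.2
scene 4 167 c [539.7  29.4] [15.4 85.9] mean [538.6  28.3  53.9] ang -11.0
g 0.086 50 [489.  426.3  89.7] ((488.9850769042969, 426.4691162109375), (21.24801254272461, 32.8844108581543), 70.94088745117188)
g 0.05 118 [488.4 422.4  68.1] ((487.6937561035156, 422.9295349121094), (17.51323890686035, 37.1380615234375), 69.406494140625)
g 0.038 61 [487.7 417.6  42.2] ((489.740234375, 425.1059265136719), (33.507171630859375, 43.37779998779297), 68.81710052490234)
g 0.005 121 [485.4 414.2  21.3] ((488.99786376953125, 426.86920166015625), (39.75105285644531, 38.564979553222656), 82.19636535644531)
side 1 110 c [565.7 171.2] [ 8.3 84.1] mean [565.4 170.9  52.3] ang -9.6
side 2 114 c [559.5 140.3] [ 9.9 84.4] mean [557.9 139.3  52.5] ang -8.9
side 3 123 c [551.  88.] [ 9.2 85.2] mean [550.   88.1  52.6] ang -10.1
side 4 230 c [541.   30.2] [14.3 86.3] mean [540.3  29.2  52.9] ang -8.3
g 0.086 44 [491.3 427.6  88.6] ((492.1645812988281, 430.0762023925781), (16.97563934326172, 34.60606002807617), 79.85618591308594)
g 0.05 191 [489.9 423.7  67.3] ((489.5644226074219, 424.3409729003906), (16.99825096130371, 37.53028106689453), 66.16390991210938)
g 0.038 78 [489.  419.7  41.9] ((486.49884033203125, 422.64141845703125), (30.021738052368164, 50.95246124267578), 54.0377082824707)
g 0.005 206 [487.2 415.6  21.5] ((491.608154296875, 426.8484191894531), (39.24317932128906, 40.40070343017578), 81.64903259277344)
```

View pics/gg.png

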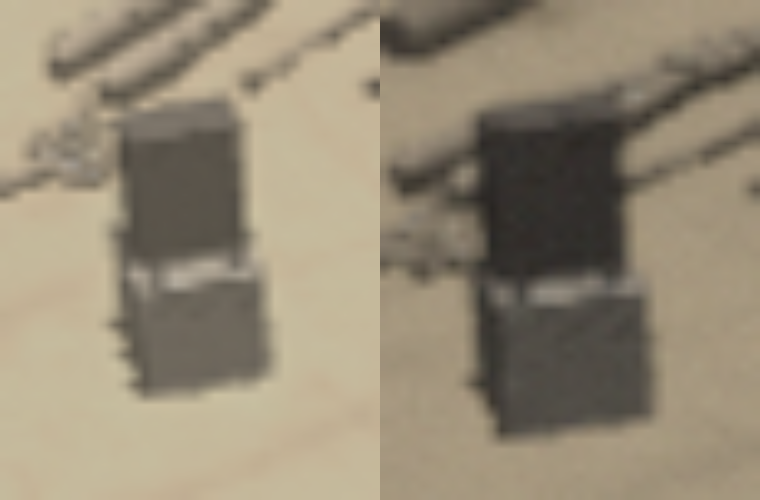

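The crop shows the gauge with its grip on top, but the slot side isn't visible, so which leg faces the rack is still open. I'll bring the wrist camera alongside to see its x face.

Call:
step_arm(increments=[[-0.95,0.02,0.33,0,0,0,0],[-0.95,0.02,0.33,0,0,0,0],[-0.95,0.02,0.33,0,0,0,0],[-0.95,0.02,0.33,0,0,0,0],[-0.95,0.02,0.33,0,0,0,0],[-0.95,0.02,0.33,0,0,0,0],[0,0,0,0,0,0,0],[0,0,0,0,0,0,0]])

```text
time: 0.77
tool_pos: [0.3791, 0.4646, 0.1507]
tool_rot: [-3.139, -0.001, 2.847]
ft_force: [0.1, -0.2, -0.4]
opening: 0.996
grasp_force: 0.0
```

```bash
cat >> h.py <<'E'
from scipy.spatial.transform import Rotation as Rn
def tool():
    o=manip.get_obs(); T=np.eye(4); T[:3,:3]=Rn.from_euler("xyz",o["tool_rot"]).as_matrix(); T[:3,3]=o["tool_pos"]; return o,T
def wrist():
    o,T=tool(); r,d,P=cloud("wrist",T@viewer.camera_params("wrist")["T_tool_cam"]); return o,T,r,d,P
E
python3 - <<'E'
from h import *
o,T,r,d,P=wrist(); save("w1",r); np.savez("w1",r=r,P=P)
print(o["time"],o["tool_pos"],o["tool_rot"])
m=(P[...,2]>.084)&(P[...,2]<.096)&(np.hypot(P[...,0]-.49,P[...,1]-.425)<.05)
q=P[m]; print(len(q),q.mean(0),cv2.minAreaRect(q[:,:2].astype(np.float32)*1000))
E
```

```text
0.7667 [0.37906213 0.46460261 0.15068932] [-3.13945044e+00 -1.08604103e-03  2.84696958e+00]
360 [0.47580138 0.43223246 0.08909953] ((476.6101379394531, 431.9021301269531), (16.84503746032715, 10.483986854553223), 72.22887420654297)
```

View pics/w1.png

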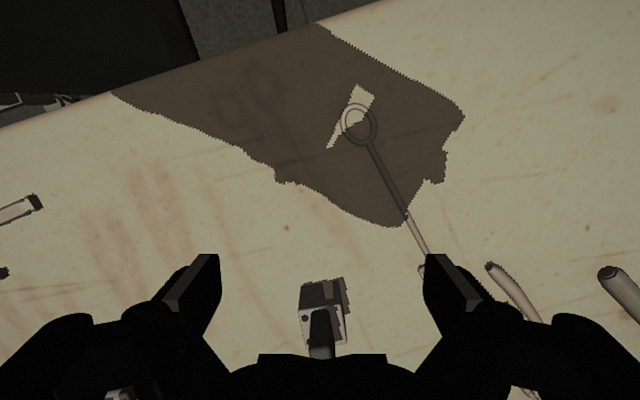

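The wrist view shows the gauge between the fingers at (322,315), its feet near row 285 and its top near row 345. Image right is +y. I'll enlarge that part.

```bash
python3 - <<'E'
from h import *
r=np.load("w1.npz")["r"][262:362,275:375]; r=np.clip(r.astype(float)*1.8,0,255).astype(np.uint8)
save("w1c",cv2.resize(r,(500,500),interpolation=cv2.INTER_CUBIC))
E
```

```text
(no output)
```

View pics/w1c.png

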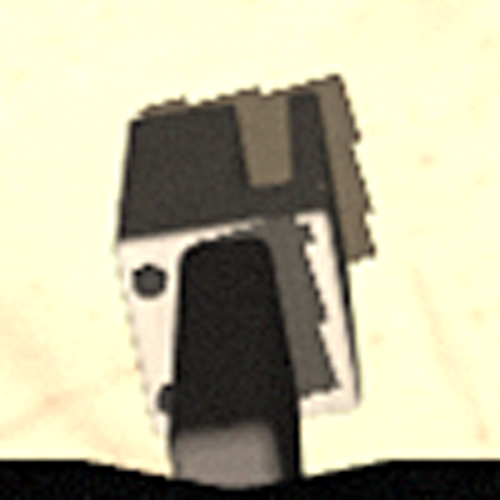

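The thick leg (crop columns 125–240) is at the -y side, then the slot (240–290), then the lip. So the gauge already faces the right way. Next I need its exact pose.

```bash
python3 - <<'E'
from h import *
P=np.load("w1.npz")["P"]; Q=P.reshape(-1,3)
Q=Q[np.hypot(Q[:,0]-.49,Q[:,1]-.426)<.04]
def fl(q): 
    vx,vy,x,y=cv2.fitLine(q[:,:2].astype(np.float32),cv2.DIST_HUBER,0,.001,.001).ravel(); return np.degrees(np.arctan2(vy,vx)).round(1),(x*1000).round(1),(y*1000).round(1)
f=Q[(Q[:,2]>.008)&(Q[:,2]<.037)]; print("face -x",len(f),fl(f),cv2.minAreaRect(f[:,:2].astype(np.float32)*1000))
f=Q[(Q[:,2]>.052)&(Q[:,2]<.084)]; print("grip face",len(f),fl(f),cv2.minAreaRect(f[:,:2].astype(np.float32)*1000))
for n in ("scene","side"):
    Q=np.load(n+".npz")["P"].reshape(-1,3); Q=Q[np.hypot(Q[:,0]-.49,Q[:,1]-.426)<.04]
    for lo,hi in ((.05,.083),(.008,.036)):
        f=Q[(Q[:,2]>lo)&(Q[:,2]<hi)]; print(n,lo,fl(f),f[:,:2].min(0),f[:,:2].max(0))
o,T=tool(); print(T.round(4))
E
```

```text
face -x 623 (np.float32(82.7), np.float32(471.2), np.float32(434.8)) ((482.3049621582031, 440.18212890625), (53.54679870605469, 27.086957931518555), 36.55494689941406)
grip face 630 (np.float32(76.3), np.float32(473.2), np.float32(432.9)) ((486.0626220703125, 435.8880920410156), (34.57315444946289, 14.552484512329102), 22.075759887695312)
scene 0.05 (np.float32(-9.2), np.float32(489.8), np.float32(421.6)) [0.47165355 0.41712147] [0.50814087 0.43765793]
scene 0.008 (np.float32(-13.4), np.float32(489.2), np.float32(412.2)) [0.46765755 0.40608026] [0.50611264 0.44912317]
side 0.05 (np.float32(-5.6), np.float32(494.2), np.float32(423.1)) [0.47331135 0.41853359] [0.50898366 0.43969856]
side 0.008 (np.float32(-6.9), np.float32(491.6), np.float32(413.1)) [0.46987056 0.40767061] [0.50915656 0.44909442]
[[-9.574e-01  2.888e-01 -1.000e-03  3.780e-01]
 [ 2.888e-01  9.574e-01 -8.000e-04  4.654e-01]
 [ 7.000e-04 -1.000e-03 -1.000e+00  1.515e-01]
 [ 0.000e+00  0.000e+00  0.000e+00  1.000e+00]]
```

```bash
python3 - <<'E'
from h import *
p=viewer.camera_params("wrist"); o,T=tool(); C=T@p["T_tool_cam"]; f=K(p)
def ray(u,v,z):
    d=C[:3,:3]@np.array([(u-p["cx"])/f,(v-p["cy"])/f,1]); return C[:3,3]+d*(z-C[2,3])/d[2]
for a,b,z in (((118,243),(330,210),.042),((135,120),(320,95),0),((180,245),(268,238),.042),((173,437),(288,420),.09)):
    A,B=[ray(275+(c[0]+.5)/5-.5,262+(c[1]+.5)/5-.5,z) for c in (a,b)]; D=B-A
    print(z,(A[:2]*1e3).round(1),(B[:2]*1e3).round(1),"len",(np.linalg.norm(D)*1e3).round(1),"yaw",(np.degrees(np.arctan2(D[1],D[0]))-90).round(1),"mid",((A+B)[:2]*500).round(1))
E
```

```text
0.042 [468.5 415.8] [472.7 452.1] len 36.5 yaw -6.7 mid [470.6 433.9]
0 [469.4 415.9] [474.6 451.8] len 36.2 yaw -8.2 mid [472.  433.9]
0.042 [471.9 425.8] [474.9 440.5] len 15.0 yaw -11.5 mid [473.4 433.1]
0.09 [471.3 426.6] [473.2 443.1] len 16.7 yaw -6.8 mid [472.3 434.9]
```

The gauge is at about (0.491, 0.431) with yaw about -7.5°. Heights and sizes agree with the description. I'll go over it, descend and pinch.

Call:
step_arm(increments=[[-0.98,0,0,0,0,0,0],[-0.98,0,0,0,0,0,0],[-0.98,0,0,0,0,-0.8,0],[0,0,0,0,0,-0.8,0],[0,0,0.85,0,0,0,0],[0,0,0.85,0,0,0,0],[0,0,0.85,0,0,0,0],[0,0,0,0,0,0,0]])

```text
time: 1.48
tool_pos: [0.4869, 0.431, 0.0439]
tool_rot: [-3.135, -0.007, 3.019]
ft_force: [-0.9, -0.9, -1.2]
opening: 0.999
grasp_force: 0.0
```

Call:
step_arm(increments=[[0,0,0,0,0,0,0.5],[0,0,0,0,0,0,0.7],[0,0,0,0,0,0,0.9],[0,0,0,0,0,0,1],[0,0,0,0,0,0,1],[0,0,0,0,0,0,1],[0,0,0,0,0,0,1],[0,0,0,0,0,0,1]], force=30)

```text
time: 2.15
tool_pos: [0.4909, 0.4321, 0.0511]
tool_rot: [3.141, 0.001, 3.017]
ft_force: [-1.3, -1.7, 7.0]
opening: 0.181
grasp_force: 36.6
```

Call:
step_arm(increments=[[0,0,0,0,0,0,1],[0,0,0,0,0,0,1],[0,0,0,0,0,0,1],[0,0,0,0,0,0,1]], force=100)

```text
time: 2.48
tool_pos: [0.4909, 0.4322, 0.0512]
tool_rot: [3.141, 0.001, 3.017]
ft_force: [-2.5, -2.2, 6.5]
opening: 0.176
grasp_force: 97.7
```

Call:
step_arm(increments=[[0,0,-0.5,0,0,0,1],[0,0,-0.9,0,0,0,1],[0,0,-0.9,0,0,0,1],[0,0,-0.7,0,0,0,1],[0,0,0,0,0,0,1],[0,0,0,0,0,0,1],[0,0,0,0,0,0,1]])

```text
time: 3.07
tool_pos: [0.4902, 0.4316, 0.1689]
tool_rot: [-3.14, -0.001, 3.017]
ft_force: [-0.3, -0.7, -3.1]
opening: 0.172
grasp_force: 97.7
```

Call:
step_arm(increments=[[-0.28,-0.95,0,0,0,0,1],[-0.28,-0.95,0,0,0,0,1],[-0.28,-0.95,0,0,0,0,1],[-0.28,-0.95,0,0,0,0,1],[-0.28,-0.95,0,0,0,0,1],[-0.28,-0.95,0,0,0,0,1],[-0.28,-0.95,0,0,0,0,1],[-0.28,-0.95,0,0,0,0,1]])

```text
time: 3.73
tool_pos: [0.5411, 0.1172, 0.1684]
tool_rot: [-3.141, -0.003, 3.017]
ft_force: [1.3, -0.6, -0.7]
opening: 0.172
grasp_force: 98.0
```

Call:
step_arm(increments=[[-0.28,-0.94,0,0,0,0.46,1],[0,0,0,0,0,0,1],[0,0,0,0,0,0,1],[0,0,0,0,0,0,1],[0,0,0,0,0,0,1]])

```text
time: 4.15
tool_pos: [0.5479, 0.0814, 0.1693]
tool_rot: [-3.141, -0.001, 2.971]
ft_force: [0.2, -0.1, -1.1]
opening: 0.174
grasp_force: 98.3
```

```bash
python3 - <<'E'
from h import *
o,T,r,d,P=wrist(); save("w2",r); np.savez("w2",r=r,P=P,T=T)
print(o["time"],o["tool_pos"],o["tool_rot"],o["ft_force"])
E
```

```text
4.15 [0.54786412 0.08140031 0.16929618] [-3.14139429e+00 -1.40830182e-03  2.97056035e+00] [ 0.24519888 -0.07645369 -1.10966095]
```

View pics/w2.png

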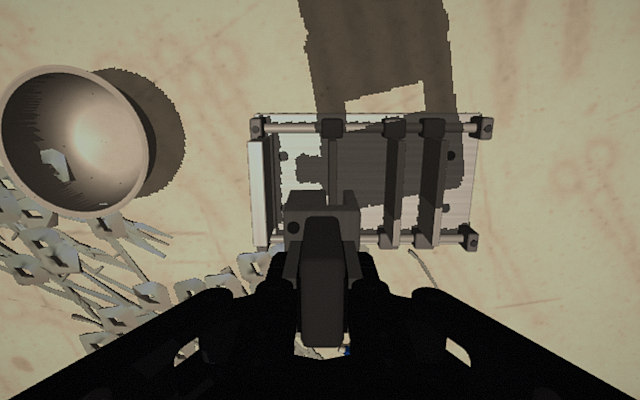

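The picture shows the held gauge around (322,215), the end stop at columns 248–270, and d1, d2 and d3 at about columns 332, 395 and 432. The rack's rows run straight across the image, so the yaw looks close. I'll measure all the edges relative to the tool.

```bash
cat > m3.py <<'E'
from h import *
import sys
def meas(P,T,box=(225,120,475,250),gx=25):
    # tops of plates in tool coords
    C=(P-T[:3,3])@T[:3,:3]
    m=(P[...,2]>.0485)&(P[...,2]<.060); M=np.zeros(m.shape,np.uint8); x0,y0,x1,y1=box; M[y0:y1,x0:x1]=m[y0:y1,x0:x1]
    M=cv2.morphologyEx(M,cv2.MORPH_OPEN,np.ones((3,1),np.uint8))
    k,L,st,_=cv2.connectedComponentsWithStats(M)
    for i in range(1,k):
        if st[i,4]<40: continue
        q=C[L==i]; p=P[L==i]; fit=np.polyfit(q[:,0],q[:,1],1) if np.ptp(q[:,0])>.015 else [0,0]
        rr=cv2.minAreaRect(q[:,:2].astype(np.float32)*1000)
        print(st[i],"tool x",(q[:,0].min()*1e3).round(1),(q[:,0].max()*1e3).round(1),"y mean",(np.median(q[:,1])*1e3).round(1),"p2,p98",(np.percentile(q[:,1],[2,98])*1e3).round(1),"slope deg",np.degrees(fit[0]).round(2),"z",np.median(p[:,2]).round(4))
if __name__=="__main__":
    z=np.load("w2.npz"); P,T=z["P"],z["T"]; meas(P,T)
    C=(P-T[:3,3])@T[:3,:3]
    b=(P[...,2]>.003)&(P[...,2]<.009); s=C[110:255,235:500][b[110:255,235:500]]; print("base rect",cv2.minAreaRect(s[:,:2].astype(np.float32)*1000))
    g=C[185:240,280:365].reshape(-1,3); g=g[(g[:,2]>-.0)&(g[:,2]<.055)&(np.abs(g[:,1])<.03)]; 
    print("gauge z(tool) range",np.percentile(g[:,2],[1,50,99])*1e3,"y",np.percentile(g[:,1],[1,99])*1e3,"x max",np.percentile(g[:,0],99)*1e3)
E
python3 m3.py
```

```text
[ 247  141   21  106 1712] tool x -44.7 41.1 y mean -51.7 p2,p98 [-57.9 -46.3] slope deg -0.12 z 0.0547
[328 140   9  65 484] tool x -9.5 41.3 y mean 6.6 p2,p98 [4.  9.6] slope deg 0.53 z 0.0548
[391 140  15 107 952] tool x -44.4 41.4 y mean 58.0 p2,p98 [55.6 61.5] slope deg -0.09 z 0.0546
[ 429  140   19  107 1034] tool x -44.6 41.5 y mean 89.9 p2,p98 [87.7 93.6] slope deg -0.15 z 0.0545
base rect ((-6.1182861328125, 37.764427185058594), (135.3162841796875, 241.09486389160156), 0.8281130790710449)
gauge z(tool) range [ 1.20421059  9.1157759  48.16096968] y [-19.53601265  16.45214064] x max 20.35906144685871
```

```bash
python3 - <<'E'
from h import *
z=np.load("w2.npz"); P,T=z["P"],z["T"]; C=(P-T[:3,3])@T[:3,:3]
for v in range(190,245,5):
    row=C[v,270:375]; ok=(row[:,2]<.06)&(np.abs(row[:,0])<.03)
    i=np.where(ok)[0]
    if len(i): print(v,270+i[0],270+i[-1],(row[i[[0,-1]]]*1e3).round(1).tolist())
r=z["r"]; c=np.clip(r[185:265,270:375].astype(float)*2.2,0,255).astype(np.uint8); save("w2c",cv2.resize(c,None,fx=6,fy=6,interpolation=cv2.INTER_CUBIC))
E
```

```text
190 291 351 [[20.0, -19.1, 48.7], [20.0, 15.7, 48.5]]
195 288 353 [[19.4, -20.0, 39.5], [19.9, 16.0, 37.6]]
200 287 355 [[19.7, -19.4, 28.2], [19.9, 16.1, 27.7]]
205 285 357 [[20.1, -19.4, 18.1], [19.7, 16.3, 19.2]]
210 284 359 [[20.2, -19.0, 9.6], [19.5, 16.6, 11.7]]
215 283 360 [[18.2, -19.4, 8.1], [17.8, 16.8, 9.3]]
220 283 359 [[15.5, -19.5, 8.6], [15.8, 16.3, 7.8]]
225 283 358 [[13.2, -19.5, 8.1], [13.1, 15.9, 8.3]]
230 283 359 [[10.5, -19.7, 8.6], [10.3, 16.6, 9.2]]
235 283 359 [[7.8, -19.8, 9.1], [8.0, 16.6, 8.6]]
240 283 359 [[4.7, -20.0, 10.2], [4.8, 16.8, 10.0]]
```

View pics/w2c.png

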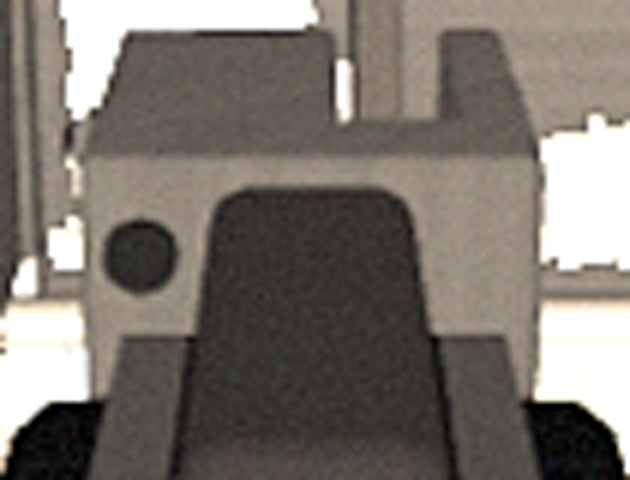

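Through the slot (crop columns 335–440) I can see d1's top edge at columns 355–400, so it is lined up to within about 1 mm. I'll descend carefully.

Call:
step_arm(increments=[[0,0.01,0.5,0,0,0,1],[0,0,0.6,0,0,0,1],[0,0,0.4,0,0,0,1],[0,0,0.1,0,0,0,1],[0,0,0.1,0,0,0,1],[0,0,0,0,0,0,1],[0,0,0,0,0,0,1]])

```text
time: 4.78
tool_pos: [0.5487, 0.0812, 0.103]
tool_rot: [3.141, 0.001, 2.97]
ft_force: [-0.1, 0.0, -1.5]
opening: 0.176
grasp_force: 98.3
```

Call:
step_arm(increments=[[0,0,0.1,0,0,0,1],[0,0,0.15,0,0,0,1],[0,0,0.15,0,0,0,1],[0,0,0.15,0,0,0,1],[0,0,0,0,0,0,1],[0,0,0,0,0,0,1],[0,0,0,0,0,0,1],[0,0,0,0,0,0,1]])

```text
time: 5.45
tool_pos: [0.5485, 0.0809, 0.0803]
tool_rot: [3.141, 0.0, 2.969]
ft_force: [0.4, 0.2, -2.1]
opening: 0.177
grasp_force: 98.3
```

Call:
step_arm(increments=[[0,-0.06,0,0,0,0,1],[0,-0.06,0,0,0,0,1],[0,-0.06,0,0,0,0,1],[0,-0.07,0,0,0,0,1],[0,-0.07,0,0,0,0,1],[0,-0.07,0,0,0,0,1],[0,-0.06,0,0,0,0,1],[0,-0.05,0,0,0,0,1]])

```text
time: 6.12
tool_pos: [0.5452, 0.0617, 0.0803]
tool_rot: [3.14, 0.001, 2.969]
ft_force: [2.6, 7.0, -4.8]
opening: 0.169
grasp_force: 98.3
```

Call:
step_arm(increments=[[0,-0.01,0,0,0,0,1],[0,-0.01,0,0,0,0,1],[0,-0.01,0,0,0,0,1]])

```text
time: 6.37
tool_pos: [0.545, 0.0606, 0.0803]
tool_rot: [3.14, 0.001, 2.969]
ft_force: [2.6, 6.7, -3.5]
opening: 0.171
grasp_force: 98.3
```

Call:
step_arm(increments=[[0,-0.01,0,0,0,0,1],[0,-0.01,0,0,0,0,1],[0,-0.01,0,0,0,0,1]])

```text
time: 6.62
tool_pos: [0.5448, 0.0595, 0.0803]
tool_rot: [3.14, 0.001, 2.969]
ft_force: [3.4, 6.7, -3.4]
opening: 0.176
grasp_force: 98.3
```

Drag is steady at about 7.1 N. Contact should come after about 3–4 mm more, so I'll go in finer steps.

Call:
step_arm(increments=[[0,-0.01,0,0,0,0,1],[0,-0.01,0,0,0,0,1],[0,-0.01,0,0,0,0,1],[0,-0.01,0,0,0,0,1]])

```text
time: 6.95
tool_pos: [0.5445, 0.0579, 0.0803]
tool_rot: [3.14, 0.001, 2.969]
ft_force: [2.5, 7.5, -3.9]
opening: 0.17
grasp_force: 98.3
```

Call:
step_arm(increments=[[0,-0.005,0,0,0,0,1],[0,-0.005,0,0,0,0,1]])

```text
time: 7.12
tool_pos: [0.5445, 0.0575, 0.0803]
tool_rot: [3.14, 0.001, 2.969]
ft_force: [3.2, 6.9, -4.1]
opening: 0.176
grasp_force: 98.3
```

```bash
cat > m4.py <<'E'
from m3 import *
o,T,r,d,P=wrist(); meas(P,T,(225,100,520,250)); C=(P-T[:3,3])@T[:3,:3]
L=[];R=[]
for v in range(213,240,3):
    row=C[v,265:385]; i=np.where((np.abs(row[:,2]-.009)<.003)&(np.abs(row[:,0])<.022)&(np.abs(row[:,1])<.024))[0]
    if len(i)>30: L.append(row[i[0],1]*1e3);R.append(row[i[-1],1]*1e3)
print("gauge y",np.median(L),np.median(R)); print(o["time"],o["ft_force"]@T[:3,1],o["tool_pos"]); np.savez("w3",r=r,P=P,T=T)
E
python3 m4.py
```

```text
[ 257  157   27   93 2207] tool x -7.2 42.2 y mean -27.8 p2,p98 [-33.8 -22.3] slope deg 0.14 z 0.0547
[334 156  23  49 644] tool x 17.8 42.4 y mean 8.1 p2,p98 [ 5.  15.3] slope deg -6.47 z 0.0547
[ 468  156   28   94 1501] tool x -8.8 42.6 y mean 81.3 p2,p98 [79.4 85.4] slope deg -0.12 z 0.0544
[287 198  40   7 245] tool x 19.0 20.5 y mean -9.3 p2,p98 [-19.    0.5] slope deg 0.0 z 0.0546
gauge y -19.479342481571983 16.824631237537968
7.1167 7.296716747104201 [0.54446523 0.05747603 0.08032244]
```

About 2.5 mm to contact by the camera.

Call:
step_arm(increments=[[0,-0.01,0,0,0,0,1],[0,-0.01,0,0,0,0,1],[0,-0.01,0,0,0,0,1]])

```text
time: 7.42
tool_pos: [0.5443, 0.0563, 0.0803]
tool_rot: [3.14, 0.001, 2.969]
ft_force: [3.6, 7.2, -3.6]
opening: 0.178
grasp_force: 98.3
```

Call:
step_arm(increments=[[0,-0.005,0,0,0,0,1]])

```text
time: 7.5
tool_pos: [0.5442, 0.0561, 0.0803]
tool_rot: [3.14, 0.001, 2.969]
ft_force: [2.9, 6.7, -4.9]
opening: 0.171
grasp_force: 98.3
```

Call:
step_arm(increments=[[0,-0.005,0,0,0,0,1]])

```text
time: 7.58
tool_pos: [0.5442, 0.0559, 0.0803]
tool_rot: [3.14, 0.001, 2.969]
ft_force: [2.9, 7.5, -4.5]
opening: 0.174
grasp_force: 98.3
```

Call:
step_arm(increments=[[0,-0.0025,0,0,0,0,1],[0,-0.0025,0,0,0,0,1]])

```text
time: 7.75
tool_pos: [0.5442, 0.0557, 0.0803]
tool_rot: [3.14, 0.001, 2.969]
ft_force: [2.6, 7.2, -3.7]
opening: 0.179
grasp_force: 98.3
```

Call:
step_arm(increments=[[0,-0.0025,0,0,0,0,1],[0,-0.0025,0,0,0,0,1]])

```text
time: 7.92
tool_pos: [0.5441, 0.0555, 0.0803]
tool_rot: [3.14, 0.001, 2.969]
ft_force: [3.0, 6.5, -3.6]
opening: 0.173
grasp_force: 98.3
```

Call:
step_arm(increments=[[0,-0.0025,0,0,0,0,1],[0,-0.0025,0,0,0,0,1]])

```text
time: 8.08
tool_pos: [0.5441, 0.0553, 0.0803]
tool_rot: [3.14, 0.001, 2.969]
ft_force: [2.3, 6.6, -3.5]
opening: 0.174
grasp_force: 98.3
```

Call:
step_arm(increments=[[0,-0.0025,0,0,0,0,1],[0,-0.0025,0,0,0,0,1]])

```text
time: 8.25
tool_pos: [0.5441, 0.0553, 0.0803]
tool_rot: [3.14, 0.001, 2.969]
ft_force: [3.4, 8.2, -4.6]
opening: 0.177
grasp_force: 98.3
```

Contact has begun: 8.7 N along the rack against 7.1 N of drag.

Call:
step_arm(increments=[[0,-0.0025,0,0,0,0,1],[0,0,0,0,0,0,1]])

```text
time: 8.42
tool_pos: [0.5441, 0.0552, 0.0803]
tool_rot: [3.14, 0.001, 2.969]
ft_force: [3.6, 8.4, -4.4]
opening: 0.179
grasp_force: 98.2
```

Call:
step_arm(increments=[[0,-0.0015,0,0,0,0,1],[0,0,0,0,0,0,1]])

```text
time: 8.58
tool_pos: [0.5441, 0.0552, 0.0803]
tool_rot: [3.14, 0.001, 2.969]
ft_force: [3.5, 9.2, -4.1]
opening: 0.172
grasp_force: 98.2
```

Call:
step_arm(increments=[[0,-0.003,0,0,0,0,1],[0,0,0,0,0,0,1]])

```text
time: 8.75
tool_pos: [0.5441, 0.0552, 0.0804]
tool_rot: [3.14, 0.001, 2.969]
ft_force: [2.6, 9.7, -4.0]
opening: 0.174
grasp_force: 98.2
```

Call:
step_arm(increments=[[0,-0.002,0,0,0,0,1],[0,0,0,0,0,0,1]])

```text
time: 8.92
tool_pos: [0.5441, 0.0552, 0.0804]
tool_rot: [3.139, 0.001, 2.969]
ft_force: [2.8, 10.7, -4.4]
opening: 0.175
grasp_force: 98.3
```

Call:
step_arm(increments=[[0,-0.002,0,0,0,0,1],[0,0,0,0,0,0,1],[0,0,0,0,0,0,1],[0,0,0,0,0,0,1]])

```text
time: 9.25
tool_pos: [0.5441, 0.0552, 0.0804]
tool_rot: [3.139, 0.001, 2.969]
ft_force: [3.4, 9.4, -5.0]
opening: 0.17
grasp_force: 98.3
```

Call:
step_arm(increments=[[0,0,0,0,0,0,1],[0,0,0,0,0,0,1],[0,0,0,0,0,0,1],[0,0,0,0,0,0,1]])

```text
time: 9.58
tool_pos: [0.5441, 0.0552, 0.0804]
tool_rot: [3.139, 0.001, 2.969]
ft_force: [2.4, 10.9, -4.2]
opening: 0.175
grasp_force: 98.3
```

Call:
step_arm(increments=[[0,-0.0025,0,0,0,0,1],[0,0,0,0,0,0,1],[0,0,0,0,0,0,1]])

```text
time: 9.83
tool_pos: [0.5441, 0.0551, 0.0804]
tool_rot: [3.139, 0.001, 2.969]
ft_force: [3.8, 12.0, -4.5]
opening: 0.173
grasp_force: 98.3
```

Call:
step_arm(increments=[[0,0,0,0,0,0,1],[0,0,0,0,0,0,1],[0,0,0,0,0,0,1]])

```text
time: 10.08
tool_pos: [0.544, 0.0551, 0.0804]
tool_rot: [3.139, 0.001, 2.97]
ft_force: [2.8, 11.0, -4.1]
opening: 0.176
grasp_force: 98.3
```

Call:
step_arm(increments=[[0,0,0,0,0,0,1],[0,0,0,0,0,0,1],[0,0,0,0,0,0,1]])

```text
time: 10.33
tool_pos: [0.544, 0.0551, 0.0804]
tool_rot: [3.139, 0.001, 2.969]
ft_force: [3.3, 10.5, -3.9]
opening: 0.175
grasp_force: 98.3
```

Held at about +4.4 N over drag for 0.75 s. I'll back off to free play and lift.

Call:
step_arm(increments=[[0,0.02,0,0,0,0,1],[0,0.02,0,0,0,0,1],[0,0.02,0,0,0,0,1],[0,0.015,0,0,0,0,1],[0,0,0,0,0,0,1],[0,0,0,0,0,0,1]])

```text
time: 10.83
tool_pos: [0.5441, 0.0568, 0.0801]
tool_rot: [-3.141, -0.0, 2.969]
ft_force: [1.2, -0.2, -1.4]
opening: 0.173
grasp_force: 98.7
```

```bash
python3 m4.py
```

```text
[ 258  157   26   93 2116] tool x -7.2 42.0 y mean -27.2 p2,p98 [-33.  -21.5] slope deg 0.74 z 0.0547
[331 157  13  48 587] tool x 17.5 42.2 y mean 6.4 p2,p98 [3.5 9.4] slope deg 0.36 z 0.0547
[ 470  156   27   94 1483] tool x -9.2 42.4 y mean 82.1 p2,p98 [80.2 86.3] slope deg -0.11 z 0.0544
[286 198  40   7 243] tool x 19.3 20.5 y mean -9.6 p2,p98 [-19.3   0.4] slope deg 0.0 z 0.0544
[345 198  12   7  73] tool x 18.1 20.4 y mean 13.4 p2,p98 [10.9 16.4] slope deg 0.0 z 0.0542
gauge y -19.617681792280393 16.55001196820624
10.8333 0.05793018129834508 [0.54414996 0.05675024 0.08008598]
```

The gap now measures 25.0 mm in the image and the gauge is free in its play. I'll lift and go over d2.

Call:
step_arm(increments=[[0,0,-0.15,0,0,0,1],[0,0,-0.3,0,0,0,1],[0,0,-0.4,0,0,0,1],[0,0,-0.15,0,0,0,1],[0,0.4,0,0,0,0,1],[0,0.5,0,0,0,0,1],[0,0.23,0,0,0,0,1],[0,0,0,0,0,0,1]])

```text
time: 11.55
tool_pos: [0.5521, 0.1028, 0.1204]
tool_rot: [3.141, 0.0, 2.971]
ft_force: [-0.7, 0.7, -1.8]
opening: 0.172
grasp_force: 98.8
```

Call:
step_arm(increments=[[0,0,0,0,0,0,1],[0,0,0,0,0,0,1],[0,0,0,0,0,0,1]])

```text
time: 11.8
tool_pos: [0.5519, 0.1007, 0.1201]
tool_rot: [-3.141, -0.0, 2.969]
ft_force: [0.4, -1.1, -2.3]
opening: 0.173
grasp_force: 98.8
```

```bash
python3 m4.py
```

```text
[ 257  147   16  103 1075] tool x -24.9 42.1 y mean -37.5 p2,p98 [-40.8 -34.9] slope deg -0.25 z 0.0547
[ 377  147   15  103 1097] tool x -26.5 42.4 y mean 38.4 p2,p98 [35.9 41.8] slope deg -0.2 z 0.0546
[ 424  147   21  103 1235] tool x -27.2 42.5 y mean 70.2 p2,p98 [68. 74.] slope deg -0.12 z 0.0545
[225 223   2  27  42] tool x -26.3 -8.4 y mean -66.0 p2,p98 [-66.3 -65.6] slope deg 0.04 z 0.0505
gauge y -19.60453889824692 16.690986620283702
11.8 -1.0153374791507428 [0.55185423 0.10066235 0.1200835 ]
```

d2 is at tool y 38.9, since the plate I took for d3 earlier was d2. I need another 32.9 mm.

Call:
step_arm(increments=[[0,0.3,0,0,0,0,1],[0,0.4,0,0,0,0,1],[0,0.12,0,0,0,0,1],[0,0,0,0,0,0,1],[0,0,0,0,0,0,1],[0,0,0,0,0,0,1]])

```text
time: 12.35
tool_pos: [0.5575, 0.1333, 0.12]
tool_rot: [-3.141, -0.0, 2.969]
ft_force: [-0.3, 0.0, -2.2]
opening: 0.177
grasp_force: 98.8
```

```bash
python3 m4.py
```

```text
[329 147  10  58 546] tool x 6.2 42.3 y mean 5.8 p2,p98 [3.2 8.8] slope deg 0.16 z 0.0547
[ 376  147   15  103 1095] tool x -27.1 42.5 y mean 37.7 p2,p98 [35.2 41.1] slope deg -0.17 z 0.0546
gauge y -19.526594831096798 16.656662718109825
12.35 -0.03402628096363374 [0.55745534 0.13327576 0.11998353]
```

Call:
step_arm(increments=[[0,0,0.25,0,0,0,1],[0,0,0.15,0,0,0,1],[0,0,0.15,0,0,0,1],[0,0,0.2,0,0,0,1],[0,0,0.15,0,0,0,1],[0,0,0.1,0,0,0,1],[0,0,0,0,0,0,1],[0,0,0,0,0,0,1]])

```text
time: 13.07
tool_pos: [0.5575, 0.1337, 0.0799]
tool_rot: [-3.141, -0.0, 2.969]
ft_force: [0.6, 0.7, -1.9]
opening: 0.179
grasp_force: 98.8
```

Call:
step_arm(increments=[[0,-0.06,0,0,0,0,1],[0,-0.1,0,0,0,0,1],[0,-0.12,0,0,0,0,1],[0,-0.12,0,0,0,0,1],[0,-0.12,0,0,0,0,1],[0,-0.12,0,0,0,0,1],[0,-0.12,0,0,0,0,1],[0,-0.09,0,0,0,0,1]])

```text
time: 13.73
tool_pos: [0.552, 0.1005, 0.0804]
tool_rot: [3.14, 0.001, 2.969]
ft_force: [2.9, 6.8, -6.0]
opening: 0.173
grasp_force: 98.2
```

Call:
step_arm(increments=[[0,-0.07,0,0,0,0,1],[0,-0.07,0,0,0,0,1],[0,-0.05,0,0,0,0,1],[0,-0.03,0,0,0,0,1],[0,-0.02,0,0,0,0,1],[0,-0.01,0,0,0,0,1],[0,-0.005,0,0,0,0,1]])

```text
time: 14.32
tool_pos: [0.5503, 0.0907, 0.0804]
tool_rot: [3.14, 0.001, 2.969]
ft_force: [3.9, 6.4, -6.1]
opening: 0.175
grasp_force: 98.2
```

```bash
python3 m4.py
```

```text
[ 263  156   17   94 1196] tool x -8.5 42.4 y mean -27.4 p2,p98 [-30.7 -24.8] slope deg -0.31 z 0.0546
[334 156  23  49 645] tool x 17.9 42.6 y mean 8.1 p2,p98 [ 5.  15.6] slope deg -6.37 z 0.0547
[ 465  156   28   94 1498] tool x -9.1 42.7 y mean 79.9 p2,p98 [78.1 84.1] slope deg 0.01 z 0.0544
[288 198  39   7 234] tool x 18.9 20.5 y mean -9.1 p2,p98 [-18.5   0.6] slope deg 0.0 z 0.0545
gauge y -19.595245874692594 16.71787161620219
14.3167 6.934699418262222 [0.55030587 0.09067124 0.08038739]
```

Call:
step_arm(increments=[[0,-0.02,0,0,0,0,1],[0,-0.02,0,0,0,0,1],[0,-0.02,0,0,0,0,1],[0,-0.02,0,0,0,0,1],[0,-0.01,0,0,0,0,1]])

```text
time: 14.78
tool_pos: [0.5497, 0.0871, 0.0804]
tool_rot: [3.14, 0.001, 2.969]
ft_force: [2.6, 6.4, -6.4]
opening: 0.173
grasp_force: 98.2
```

Call:
step_arm(increments=[[0,-0.0025,0,0,0,0,1],[0,-0.0025,0,0,0,0,1]])

```text
time: 14.95
tool_pos: [0.5497, 0.0869, 0.0804]
tool_rot: [3.14, 0.001, 2.969]
ft_force: [3.5, 6.6, -6.7]
opening: 0.176
grasp_force: 98.2
```

Call:
step_arm(increments=[[0,-0.0025,0,0,0,0,1],[0,-0.0025,0,0,0,0,1]])

```text
time: 15.12
tool_pos: [0.5496, 0.0868, 0.0804]
tool_rot: [3.14, 0.001, 2.969]
ft_force: [2.8, 6.0, -5.8]
opening: 0.174
grasp_force: 98.2
```

Call:
step_arm(increments=[[0,-0.0025,0,0,0,0,1],[0,-0.0025,0,0,0,0,1]])

```text
time: 15.28
tool_pos: [0.5496, 0.0866, 0.0804]
tool_rot: [3.14, 0.001, 2.969]
ft_force: [3.3, 6.3, -6.2]
opening: 0.174
grasp_force: 98.2
```

Call:
step_arm(increments=[[0,-0.0025,0,0,0,0,1],[0,-0.0025,0,0,0,0,1]])

```text
time: 15.45
tool_pos: [0.5496, 0.0864, 0.0804]
tool_rot: [3.14, 0.001, 2.969]
ft_force: [3.2, 5.7, -5.5]
opening: 0.174
grasp_force: 98.2
```

Call:
step_arm(increments=[[0,-0.0025,0,0,0,0,1],[0,-0.0025,0,0,0,0,1]])

```text
time: 15.62
tool_pos: [0.5495, 0.0862, 0.0804]
tool_rot: [3.14, 0.001, 2.969]
ft_force: [2.7, 6.3, -6.0]
opening: 0.174
grasp_force: 98.2
```

Call:
step_arm(increments=[[0,-0.0025,0,0,0,0,1],[0,-0.0025,0,0,0,0,1]])

```text
time: 15.78
tool_pos: [0.5495, 0.086, 0.0804]
tool_rot: [3.14, 0.001, 2.969]
ft_force: [2.7, 7.5, -5.8]
opening: 0.178
grasp_force: 98.2
```

Call:
step_arm(increments=[[0,-0.0025,0,0,0,0,1],[0,-0.0025,0,0,0,0,1]])

```text
time: 15.95
tool_pos: [0.5495, 0.0859, 0.0804]
tool_rot: [3.14, 0.001, 2.969]
ft_force: [3.3, 6.7, -5.8]
opening: 0.172
grasp_force: 98.2
```

Call:
step_arm(increments=[[0,-0.0025,0,0,0,0,1],[0,-0.0025,0,0,0,0,1]])

```text
time: 16.12
tool_pos: [0.5495, 0.0858, 0.0804]
tool_rot: [3.14, 0.001, 2.969]
ft_force: [3.2, 8.6, -6.5]
opening: 0.171
grasp_force: 98.2
```

Call:
step_arm(increments=[[0,-0.0025,0,0,0,0,1],[0,0,0,0,0,0,1]])

```text
time: 16.28
tool_pos: [0.5494, 0.0858, 0.0804]
tool_rot: [3.14, 0.001, 2.969]
ft_force: [3.8, 9.6, -6.9]
opening: 0.173
grasp_force: 98.2
```

Contact at y 0.0858 as predicted, now +3.4 N.

Call:
step_arm(increments=[[0,-0.002,0,0,0,0,1],[0,0,0,0,0,0,1],[0,0,0,0,0,0,1]])

```text
time: 16.53
tool_pos: [0.5494, 0.0858, 0.0804]
tool_rot: [3.139, 0.001, 2.969]
ft_force: [3.7, 8.9, -6.5]
opening: 0.174
grasp_force: 98.2
```

Call:
step_arm(increments=[[0,0,0,0,0,0,1],[0,0,0,0,0,0,1]])

```text
time: 16.7
tool_pos: [0.5494, 0.0858, 0.0804]
tool_rot: [3.14, 0.001, 2.969]
ft_force: [3.1, 9.8, -6.4]
opening: 0.175
grasp_force: 98.2
```

Call:
step_arm(increments=[[0,0,0,0,0,0,1],[0,0,0,0,0,0,1]])

```text
time: 16.87
tool_pos: [0.5494, 0.0858, 0.0804]
tool_rot: [3.139, 0.001, 2.969]
ft_force: [4.4, 8.9, -5.9]
opening: 0.174
grasp_force: 98.2
```

Call:
step_arm(increments=[[0,-0.004,0,0,0,0,1],[0,0,0,0,0,0,1],[0,0,0,0,0,0,1]])

```text
time: 17.12
tool_pos: [0.5494, 0.0857, 0.0804]
tool_rot: [3.139, 0.001, 2.969]
ft_force: [3.1, 10.2, -6.0]
opening: 0.175
grasp_force: 98.2
```

Call:
step_arm(increments=[[0,0,0,0,0,0,1],[0,0,0,0,0,0,1]])

```text
time: 17.28
tool_pos: [0.5495, 0.0857, 0.0805]
tool_rot: [3.139, 0.001, 2.969]
ft_force: [3.9, 9.5, -6.6]
opening: 0.171
grasp_force: 98.2
```

Call:
step_arm(increments=[[0,0,0,0,0,0,1],[0,0,0,0,0,0,1]])

```text
time: 17.45
tool_pos: [0.5494, 0.0857, 0.0804]
tool_rot: [3.139, 0.001, 2.969]
ft_force: [3.4, 9.3, -6.8]
opening: 0.177
grasp_force: 98.2
```

Call:
step_arm(increments=[[0,0,0,0,0,0,1],[0,0,0,0,0,0,1]])

```text
time: 17.62
tool_pos: [0.5494, 0.0857, 0.0804]
tool_rot: [3.139, 0.001, 2.969]
ft_force: [3.0, 10.7, -5.5]
opening: 0.175
grasp_force: 98.2
```

Call:
step_arm(increments=[[0,-0.002,0,0,0,0,1],[0,0,0,0,0,0,1],[0,0,0,0,0,0,1]])

```text
time: 17.87
tool_pos: [0.5494, 0.0857, 0.0804]
tool_rot: [3.139, 0.001, 2.969]
ft_force: [3.4, 10.8, -6.2]
opening: 0.174
grasp_force: 98.2
```

Call:
step_arm(increments=[[0,0,0,0,0,0,1],[0,0,0,0,0,0,1]])

```text
time: 18.03
tool_pos: [0.5494, 0.0857, 0.0804]
tool_rot: [3.139, 0.001, 2.969]
ft_force: [3.1, 10.6, -6.1]
opening: 0.172
grasp_force: 98.2
```

Call:
step_arm(increments=[[0,0,0,0,0,0,1],[0,0,0,0,0,0,1],[0,0,0,0,0,0,1]])

```text
time: 18.28
tool_pos: [0.5494, 0.0857, 0.0804]
tool_rot: [3.139, 0.001, 2.969]
ft_force: [3.8, 10.7, -4.7]
opening: 0.172
grasp_force: 98.2
```

Call:
step_arm(increments=[[0,0.02,0,0,0,0,1],[0,0.02,0,0,0,0,1],[0,0.02,0,0,0,0,1],[0,0.015,0,0,0,0,1],[0,0,0,0,0,0,1],[0,0,0,0,0,0,1]])

```text
time: 18.78
tool_pos: [0.5495, 0.0875, 0.0801]
tool_rot: [-3.142, 0.0, 2.969]
ft_force: [0.6, -0.2, -2.4]
opening: 0.175
grasp_force: 98.9
```

```bash
python3 m4.py
```

```text
[ 270  157   14   93 1086] tool x -7.1 42.3 y mean -24.3 p2,p98 [-27.4 -21.6] slope deg 0.65 z 0.0547
[331 157  12  48 571] tool x 18.2 42.4 y mean 6.1 p2,p98 [3.4 9.2] slope deg -0.55 z 0.0547
[ 472  156   28   94 1508] tool x -9.1 42.6 y mean 83.2 p2,p98 [81.3 87.3] slope deg -0.02 z 0.0544
[225 196   5  54 152] tool x -9.2 21.1 y mean -52.6 p2,p98 [-53.3 -52.2] slope deg 0.28 z 0.0517
[286 198  17   7 102] tool x 19.6 20.5 y mean -15.6 p2,p98 [-19.6 -11.3] slope deg 0.0 z 0.0549
[304 198  22   7 131] tool x 19.6 20.4 y mean -5.1 p2,p98 [-10.4   0.4] slope deg 0.0 z 0.054
[345 198  11   7  64] tool x 18.1 20.4 y mean 13.6 p2,p98 [10.9 15.9] slope deg 0.0 z 0.0541
gauge y -19.590979257954782 16.642670794001816
18.7833 -0.12096118319489446 [0.5495266  0.08745751 0.08014931]
```

Held at +4.4 N, and the gap measures 25.0 mm. Next is d3, 78.3 mm further on.

Call:
step_arm(increments=[[0,0,-0.15,0,0,0,1],[0,0,-0.3,0,0,0,1],[0,0,-0.4,0,0,0,1],[0,0,-0.15,0,0,0,1],[0,0.4,0,0,0,0,1],[0,0.7,0,0,0,0,1],[0,0.56,0,0,0,0,1],[0,0.3,0,0,0,0,1]])

```text
time: 19.5
tool_pos: [0.5632, 0.1668, 0.1208]
tool_rot: [3.141, 0.001, 2.97]
ft_force: [0.1, 0.2, -1.9]
opening: 0.175
grasp_force: 99.0
```

Call:
step_arm(increments=[[0,0,0,0,0,0,1],[0,0,0,0,0,0,1],[0,0,0,0,0,0,1]])

```text
time: 19.75
tool_pos: [0.5629, 0.164, 0.1201]
tool_rot: [-3.141, -0.0, 2.969]
ft_force: [0.9, -1.1, -1.5]
opening: 0.174
grasp_force: 99.0
```

```bash
python3 m4.py
```

```text
[330 147  11  58 551] tool x 5.2 42.6 y mean 6.9 p2,p98 [4.1 9.7] slope deg 0.38 z 0.0548
gauge y -19.640449620051648 16.645526942025764
19.75 -0.9175424535947971 [0.56288176 0.16401422 0.12013178]
```

Call:
step_arm(increments=[[0,0.02,0.25,0,0,0,1],[0,0,0.15,0,0,0,1],[0,0,0.15,0,0,0,1],[0,0,0.2,0,0,0,1],[0,0,0.15,0,0,0,1],[0,0,0.1,0,0,0,1],[0,0,0,0,0,0,1],[0,0,0,0,0,0,1]])

```text
time: 20.47
tool_pos: [0.5631, 0.1656, 0.0799]
tool_rot: [-3.141, -0.0, 2.969]
ft_force: [0.2, 0.8, -1.8]
opening: 0.174
grasp_force: 99.0
```

Call:
step_arm(increments=[[0,-0.06,0,0,0,0,1],[0,-0.1,0,0,0,0,1],[0,-0.12,0,0,0,0,1],[0,-0.12,0,0,0,0,1],[0,-0.12,0,0,0,0,1],[0,-0.12,0,0,0,0,1],[0,-0.12,0,0,0,0,1],[0,-0.09,0,0,0,0,1]])

```text
time: 21.13
tool_pos: [0.5575, 0.1324, 0.0804]
tool_rot: [3.14, 0.001, 2.969]
ft_force: [3.7, 6.7, -6.4]
opening: 0.171
grasp_force: 98.3
```

Call:
step_arm(increments=[[0,-0.07,0,0,0,0,1],[0,-0.07,0,0,0,0,1],[0,-0.06,0,0,0,0,1],[0,-0.04,0,0,0,0,1],[0,-0.03,0,0,0,0,1],[0,-0.02,0,0,0,0,1],[0,-0.01,0,0,0,0,1]])

```text
time: 21.72
tool_pos: [0.5555, 0.1208, 0.0804]
tool_rot: [3.14, 0.001, 2.969]
ft_force: [2.9, 6.2, -4.8]
opening: 0.174
grasp_force: 98.3
```

```bash
python3 m4.py
```

```text
[ 264  156   17   94 1194] tool x -9.2 42.6 y mean -27.0 p2,p98 [-30.2 -24.4] slope deg -0.27 z 0.0547
[334 156  23  49 647] tool x 18.1 42.7 y mean 8.1 p2,p98 [ 5.  15.4] slope deg -6.24 z 0.0546
[286 197  41   8 245] tool x 19.0 20.4 y mean -9.4 p2,p98 [-19.2   0.5] slope deg 0.0 z 0.0544
gauge y -19.67073402801482 16.87213721859077
21.7167 6.633488166256837 [0.55554756 0.12079071 0.08040257]
```

Call:
step_arm(increments=[[0,-0.02,0,0,0,0,1],[0,-0.02,0,0,0,0,1],[0,-0.02,0,0,0,0,1],[0,-0.015,0,0,0,0,1],[0,-0.01,0,0,0,0,1]])

```text
time: 22.18
tool_pos: [0.555, 0.1175, 0.0804]
tool_rot: [3.14, 0.001, 2.969]
ft_force: [3.2, 6.9, -6.0]
opening: 0.177
grasp_force: 98.3
```

Call:
step_arm(increments=[[0,-0.0025,0,0,0,0,1],[0,-0.0025,0,0,0,0,1]])

```text
time: 22.35
tool_pos: [0.555, 0.1173, 0.0804]
tool_rot: [3.14, 0.001, 2.969]
ft_force: [3.2, 6.4, -6.5]
opening: 0.176
grasp_force: 98.3
```

Call:
step_arm(increments=[[0,-0.0025,0,0,0,0,1],[0,-0.0025,0,0,0,0,1]])

```text
time: 22.52
tool_pos: [0.5549, 0.1172, 0.0804]
tool_rot: [3.14, 0.001, 2.969]
ft_force: [2.7, 5.9, -5.7]
opening: 0.175
grasp_force: 98.3
```

Call:
step_arm(increments=[[0,-0.0025,0,0,0,0,1],[0,-0.0025,0,0,0,0,1]])

```text
time: 22.68
tool_pos: [0.5549, 0.1169, 0.0804]
tool_rot: [3.14, 0.001, 2.969]
ft_force: [3.6, 6.6, -5.9]
opening: 0.172
grasp_force: 98.3
```

Call:
step_arm(increments=[[0,-0.0025,0,0,0,0,1],[0,-0.0025,0,0,0,0,1]])

```text
time: 22.85
tool_pos: [0.5548, 0.1168, 0.0804]
tool_rot: [3.14, 0.001, 2.969]
ft_force: [3.2, 6.2, -6.7]
opening: 0.173
grasp_force: 98.3
```

Call:
step_arm(increments=[[0,-0.0025,0,0,0,0,1],[0,-0.0025,0,0,0,0,1]])

```text
time: 23.02
tool_pos: [0.5548, 0.1165, 0.0804]
tool_rot: [3.14, 0.001, 2.969]
ft_force: [3.4, 6.9, -6.2]
opening: 0.177
grasp_force: 98.3
```

Call:
step_arm(increments=[[0,-0.0025,0,0,0,0,1],[0,0,0,0,0,0,1]])

```text
time: 23.18
tool_pos: [0.5548, 0.1164, 0.0804]
tool_rot: [3.14, 0.001, 2.969]
ft_force: [3.3, 5.9, -6.1]
opening: 0.18
grasp_force: 98.3
```

Call:
step_arm(increments=[[0,-0.0025,0,0,0,0,1],[0,-0.0025,0,0,0,0,1]])

```text
time: 23.35
tool_pos: [0.5548, 0.1164, 0.0804]
tool_rot: [3.14, 0.001, 2.969]
ft_force: [3.4, 8.5, -5.5]
opening: 0.181
grasp_force: 98.4
```

Call:
step_arm(increments=[[0,-0.0025,0,0,0,0,1],[0,0,0,0,0,0,1]])

```text
time: 23.52
tool_pos: [0.5548, 0.1164, 0.0804]
tool_rot: [3.14, 0.001, 2.969]
ft_force: [4.2, 8.9, -5.6]
opening: 0.179
grasp_force: 98.3
```

Call:
step_arm(increments=[[0,-0.005,0,0,0,0,1],[0,0,0,0,0,0,1],[0,0,0,0,0,0,1]])

```text
time: 23.77
tool_pos: [0.5548, 0.1163, 0.0804]
tool_rot: [3.139, 0.001, 2.969]
ft_force: [3.3, 9.2, -6.6]
opening: 0.174
grasp_force: 98.2
```

Call:
step_arm(increments=[[0,0,0,0,0,0,1],[0,0,0,0,0,0,1]])

```text
time: 23.93
tool_pos: [0.5547, 0.1163, 0.0804]
tool_rot: [3.139, 0.001, 2.969]
ft_force: [2.9, 8.5, -5.9]
opening: 0.177
grasp_force: 98.2
```

Call:
step_arm(increments=[[0,0,0,0,0,0,1],[0,0,0,0,0,0,1]])

```text
time: 24.1
tool_pos: [0.5547, 0.1163, 0.0804]
tool_rot: [3.139, 0.001, 2.97]
ft_force: [3.3, 9.3, -6.2]
opening: 0.176
grasp_force: 98.2
```

Call:
step_arm(increments=[[0,-0.005,0,0,0,0,1],[0,0,0,0,0,0,1],[0,0,0,0,0,0,1]])

```text
time: 24.35
tool_pos: [0.5547, 0.1163, 0.0805]
tool_rot: [3.139, 0.001, 2.97]
ft_force: [3.6, 10.4, -5.8]
opening: 0.175
grasp_force: 98.3
```

Call:
step_arm(increments=[[0,0,0,0,0,0,1],[0,0,0,0,0,0,1]])

```text
time: 24.52
tool_pos: [0.5547, 0.1162, 0.0804]
tool_rot: [3.139, 0.001, 2.97]
ft_force: [3.8, 10.5, -6.3]
opening: 0.173
grasp_force: 98.3
```

Call:
step_arm(increments=[[0,0,0,0,0,0,1],[0,0,0,0,0,0,1]])

```text
time: 24.68
tool_pos: [0.5547, 0.1163, 0.0805]
tool_rot: [3.139, 0.001, 2.969]
ft_force: [3.6, 9.9, -6.8]
opening: 0.173
grasp_force: 98.3
```

Call:
step_arm(increments=[[0,-0.0015,0,0,0,0,1],[0,0,0,0,0,0,1],[0,0,0,0,0,0,1]])

```text
time: 24.93
tool_pos: [0.5547, 0.1163, 0.0804]
tool_rot: [3.139, 0.001, 2.969]
ft_force: [3.8, 11.0, -5.9]
opening: 0.174
grasp_force: 98.3
```

Call:
step_arm(increments=[[0,0,0,0,0,0,1],[0,0,0,0,0,0,1],[0,0,0,0,0,0,1],[0,0,0,0,0,0,1]])

```text
time: 25.27
tool_pos: [0.5547, 0.1162, 0.0805]
tool_rot: [3.139, 0.001, 2.969]
ft_force: [3.8, 9.8, -6.3]
opening: 0.173
grasp_force: 98.3
```

Call:
step_arm(increments=[[0,0.02,0,0,0,0,1],[0,0.02,0,0,0,0,1],[0,0.02,0,0,0,0,1],[0,0.015,0,0,0,0,1],[0,0,0,0,0,0,1],[0,0,0,0,0,0,1]])

```text
time: 25.77
tool_pos: [0.5548, 0.1179, 0.0801]
tool_rot: [-3.141, 0.0, 2.969]
ft_force: [-0.8, -0.2, -1.2]
opening: 0.173
grasp_force: 99.0
```

```bash
python3 m4.py
```

```text
[ 270  157   15   93 1081] tool x -7.0 42.3 y mean -24.3 p2,p98 [-27.3 -21.5] slope deg 0.6 z 0.0547
[331 156  13  49 579] tool x 18.0 42.4 y mean 6.4 p2,p98 [3.5 9.2] slope deg -0.16 z 0.0547
[225 192   5  58 165] tool x -8.8 23.4 y mean -52.5 p2,p98 [-53.1 -52.1] slope deg 0.34 z 0.0516
[286 197  40   8 252] tool x 19.5 20.4 y mean -9.1 p2,p98 [-19.1   0.4] slope deg 0.0 z 0.0546
[345 198  12   7  74] tool x 18.5 20.3 y mean 13.3 p2,p98 [10.9 16.3] slope deg 0.0 z 0.0538
gauge y -19.58201583461441 16.64986581314964
25.7667 -0.34250318712824995 [0.55481912 0.11794514 0.08013894]
```

All three gaps measure about 25 mm. I'll lift out and carry the gauge back to its clear spot.

Call:
step_arm(increments=[[0,0,-0.15,0,0,0,1],[0,0,-0.3,0,0,0,1],[0,0,-0.5,0,0,0,1],[0,0,-0.6,0,0,0,1],[0,0,-0.5,0,0,0,1],[0,0,-0.2,0,0,0,1]])

```text
time: 26.32
tool_pos: [0.5559, 0.1182, 0.1742]
tool_rot: [3.14, 0.005, 2.969]
ft_force: [0.6, -0.7, -1.6]
opening: 0.176
grasp_force: 99.1
```

Call:
step_arm(increments=[[0.36,0.91,0,0,0,0,1],[0.36,0.91,0,0,0,0,1],[0.36,0.91,0,0,0,0,1],[0.36,0.91,0,0,0,0,1],[0.36,0.91,0,0,0,0,1],[0.36,0.91,0,0,0,0,1],[0.36,0.91,0,0,0,0,1],[0.36,0.91,0,0,0,0,1]])

```text
time: 26.98
tool_pos: [0.4904, 0.4265, 0.1702]
tool_rot: [-3.142, 0.0, 2.969]
ft_force: [0.3, -0.5, -2.1]
opening: 0.173
grasp_force: 99.3
```

Call:
step_arm(increments=[[0,0,0,0,0,0,1],[0,0,0,0,0,0,1],[0,0,0.8,0,0,0,1],[0,0,0.8,0,0,0,1],[0,0,0.6,0,0,0,1],[0,0,0.3,0,0,0,1],[0,0,0,0,0,0,1],[0,0,0,0,0,0,1]])

```text
time: 27.65
tool_pos: [0.4919, 0.4243, 0.071]
tool_rot: [3.141, 0.0, 2.968]
ft_force: [0.5, -0.2, -1.2]
opening: 0.175
grasp_force: 99.3
```

```bash
python3 - <<'E'
from h import *
o,T,r,d,P=wrist(); print(o["time"],o["tool_pos"],o["ft_force"])
for n in ("scene",):
    r,d,P=cloud(n); save("sc2",cv2.resize(r[100:270,220:420],(800,600) if 0 else (600,510)))
E
```

```text
27.65 [0.49190241 0.42433825 0.07096741] [ 0.53926831 -0.24356915 -1.22312145]
```

View pics/sc2.png

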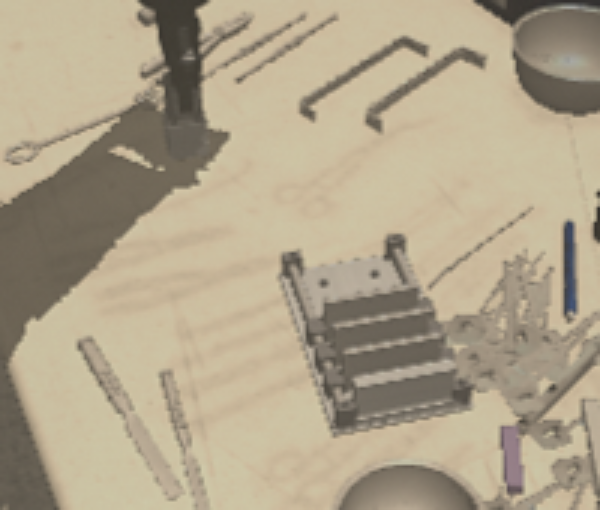

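The crop shows the three dividers evenly spaced against the stop (rows 300–380), with the gauge held over clear bench at (185,140). I'll lower it until it touches.

Call:
step_arm(increments=[[0,0,0.2,0,0,0,1],[0,0,0.15,0,0,0,1],[0,0,0.08,0,0,0,1],[0,0,0,0,0,0,1],[0,0,0,0,0,0,1]])

```text
time: 28.17
tool_pos: [0.4912, 0.4247, 0.0526]
tool_rot: [-3.141, -0.0, 2.969]
ft_force: [0.4, 0.5, -2.3]
opening: 0.175
grasp_force: 99.3
```

Call:
step_arm(increments=[[0,0,0.015,0,0,0,1],[0,0,0.015,0,0,0,1],[0,0,0,0,0,0,1]])

```text
time: 28.42
tool_pos: [0.4913, 0.4247, 0.0517]
tool_rot: [3.142, 0.0, 2.969]
ft_force: [0.1, -0.1, -1.9]
opening: 0.172
grasp_force: 99.3
```

Call:
step_arm(increments=[[0,0,0.015,0,0,0,1],[0,0,0.015,0,0,0,1],[0,0,0,0,0,0,1]])

```text
time: 28.67
tool_pos: [0.4914, 0.4248, 0.0513]
tool_rot: [3.141, 0.0, 2.969]
ft_force: [-2.1, -2.5, 4.5]
opening: 0.177
grasp_force: 100.2
```

Call:
step_arm(increments=[[0,0,-0.008,0,0,0,1],[0,0,0,0,0,0,1],[0,0,0,0,0,0,0.75],[0,0,0,0,0,0,0.6],[0,0,0,0,0,0,0.4],[0,0,0,0,0,0,0.2],[0,0,0,0,0,0,0.1],[0,0,0,0,0,0,0.1]], force=20)

```text
time: 29.33
tool_pos: [0.4913, 0.4247, 0.0507]
tool_rot: [3.142, -0.0, 2.969]
ft_force: [-0.4, 0.7, -0.6]
opening: 0.9
grasp_force: 0.0
```

Call:
step_arm(increments=[[0,0,0,0,0,0,0],[0,0,0,0,0,0,0],[0,0,-0.3,0,0,0,0],[0,0,-0.7,0,0,0,0],[0,0,-0.9,0,0,0,0],[0,0,-0.9,0,0,0,0],[0,0,-0.7,0,0,0,0]])

```text
time: 29.92
tool_pos: [0.4915, 0.4249, 0.195]
tool_rot: [3.139, 0.002, 2.969]
ft_force: [0.1, 1.0, 1.3]
opening: 1.002
grasp_force: 0.0
```

Call:
step_arm(increments=[[0.9,0,-0.2,0,0,0,0],[0.9,0,-0.2,0,0,0,0],[0.9,0,0,0,0,0,0],[0.9,0,0,0,0,0,0],[0,0,0,0,0,0,0],[0,0,0,0,0,0,0],[0,0,0,0,0,0,0]])

```text
time: 30.5
tool_pos: [0.3498, 0.4495, 0.2077]
tool_rot: [3.141, 0.001, 2.969]
ft_force: [0.2, -0.1, -0.8]
opening: 1.004
grasp_force: 0.0
```

```bash
python3 - <<'E'
from h import *
o=manip.get_obs(); print(o["time"],o["tool_pos"],o["opening"],np.abs(o["joint_vel"]).max())
for n in ("scene","side"):
    r,d,P=cloud(n); np.savez(n,r=r,P=P)
    Q=P.reshape(-1,3); Q=Q[np.hypot(Q[:,0]-.491,Q[:,1]-.425)<.045]; Q=Q[Q[:,2]>.006]
    print(n,"gauge top z",np.percentile(Q[:,2],98),"top c",np.median(Q[Q[:,2]>.085],0), "bench y min",Q[:,1].min())
save("fin",cv2.resize(np.load("side.npz")["r"][120:290,220:420],(600,510)))
E
sed -n 1,12p m2.py > m5.py; python3 m5.py
```

```text
30.5 [0.34982478 0.44949005 0.20766144] 1.0040645030383337 0.019290180324276568
scene gauge top z 0.09120168179654684 top c [0.48853769 0.41861556 0.08986897] bench y min 0.3989098662597873
side gauge top z 0.08980628272981812 top c [0.4921679  0.42034953 0.08872455] bench y min 0.3995734502943181  File "m5.py", line 12
    for lo,hi in ((.086,.096),(.05,.085),(.038,.046),(.005,.038)):
IndentationError: expected an indented block after 'for' statement on line 12
```

View pics/fin.png

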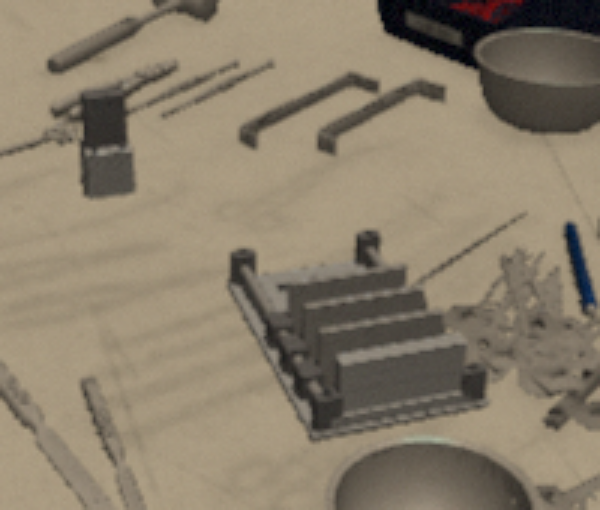

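The gauge stands upright at (107,145) in the crop, its top at 90 mm. The dividers are evenly spaced (rows 280–350), the bowl hasn't moved, and the arm is clear. I'll hand the job in.

```bash
python3 -c "
from h import *
print(job.close_job())"
```

```text
the job is handed in; nothing more can be done
None
```

The job is handed in at about 30 s: all three dividers were set with the gauge in order from the stop, each held at about 4 N over the drag, with the gaps measuring about 25 mm; the gauge stands upright clear of the rack and the bowl was not touched.

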